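# Clip a valve plate in the scanning fixture, scan it and unclip it

### The job

Take the brass valve plate (not the black one) from the wooden rack and set it down gently between the blue corner fences of the scanning fixture, flat on its two steel bars (if the yellow spring clip lies across the empty nest, swing it aside first), then swing the clip round its screw until its tip presses on the plate. With the plate clipped, draw the scanning carriage by its orange knob across the plate to the other end of its rail, then swing the clip well clear again so that the plate lies in the fixture, free to be lifted out. Leave the black plate, the wrench, the steel liner and the copper bush where they are.

Things in the scene. Friction and masses are not known exactly. Their poses are not given: they have to be found in the camera images.
- valve_plate: Brass valve plate, 120 (its x) x 60 (its y) x 12 mm, about 0.5 kg, loose. Origin: centre of its underside; z up. It starts on the wooden rack, underside 22 mm above the table, across two bars 84 mm apart under its ends; between them the rack's board lies 12 mm below the plate, so fingers can reach round the middle of its long sides (60 mm grasp).
- old_plate: The black plate of the same size and build beside the brass one on the rack, long sides facing, 30 to 52 mm between them; leave it alone. Origin: centre of its underside.
- nest (a point): Centre of the fixture's nest, at the level where the plate's underside rests: 24 mm above the table. Axes are the fixture's, z up. The seated plate's long axis (its x) lies along this y, centred, either way round, on two 12 mm high steel bars that run along x at y = -42 and +42 mm; between the bars the grey base lies 12 mm below this point.
- fixture: The scanning fixture, bolted to the table; place and yaw vary, left or right of the rack. Grey base 190 (x) x 255 (y) x 12 mm; origin under the nest, on the table, axes as the nest's. Eight blue fences stand round the nest, 2.5 mm clear of the seated plate on each side, 6 mm above its underside; at its long sides they stand at y = +-43 to +-57 mm, so the middle is open for fingers.
- pivot (a point): On the axis of the clip's vertical pivot screw, at nest coordinates x 0, y -105 mm, 40 mm above the table (the underside of the clip's blade).
- clip_knob (a point): Centre of the gripping height of the clip's upright red knob: a round post of 16 mm diameter, 45 mm from the pivot axis, from 43 to 85 mm above the table (this point at 65 mm). The yellow blade (16 mm wide, 3 mm thick, top at 43 mm) runs below it from the pivot to the tip.
- clip_tip (a point): Underside of the clip's round steel foot (20 mm ball), 80 mm from the pivot axis. With no plate under it, 34 mm above the table, 2 mm below the top of a seated plate: pushed sideways at the plate's long edge it rides up onto the plate (some 10 N at the knob), or the knob may be lifted 4 mm first (12 N). The spring then presses it down with about 4 N.
- leaf: The springy part of the clip: yellow blade, red knob and foot. Origin on the pivot axis at the blade's underside; its y points along the blade from pivot to foot.
- clip (a joint): Swing angle of the clip about its screw, rad. 0 (stop): blade along the nest's +y, foot over the plate's centre line. It grows anticlockwise seen from above, the foot going to the nest's -x side, up to 1.9 (stop). Below 0.25 the foot is well on the plate; above 0.85 the clip is clear. It stays where it is left. Starts at 0.15 to 1.75, so it may lie across the empty nest.
- carriage (a joint): Travel of the scanning carriage along its rail, m: 0 parked, at nest x = +55 mm; it grows as the carriage is drawn towards the nest's -x, to 0.11 (stop) at x = -55 mm. Friction about 1 N; stays where it is left.
- carriage_knob (a point): Centre of the gripping height of the carriage's upright orange knob: a round post of 18 mm diameter from 48 to 90 mm above the table (this point at 74 mm), at nest y = +104 mm. Below it, a 44 x 36 mm block, top at 48 mm; an aluminium arm (16 mm wide, top at 56 mm) goes from 97 mm in y to the scanning head.
- scan_head (a point): Underside of the blue scanning head (24 x 26 x 24 mm), 44 mm above the table, 8 mm above the top of a seated plate, at nest y = +42 mm; it travels with the carriage and passes across the plate.
- liner: Steel cylinder liner, a loose bystander: upright tube, 66 mm diameter, 110 mm tall. Origin: centre of its underside.
- bush: Copper-coloured bush, a loose bystander: ring of 68 mm diameter, 50 mm tall. Origin: centre of its underside.
- wrench: Steel wrench, a loose bystander lying on the table, 170 mm long along its x.
Things that resemble listed ones, but are neither listed nor needed, are in the scene too. What is meant by the valve_plate is not pink, and is the larger of those in its own colour.

How it is judged:
By the outcome, as a careful person would: the job done as asked, in the order asked, and still so for the second after the job is handed in, with the robot touching nothing.
It also fails if it takes over 72 s, if anything falls off the work surface, if the arm or the gripper's body presses on something with over 40 N, if the wrist force passes 120 N, or if a joint passes its speed limit or range.

### The arm

A 6-joint arm with a two-finger parallel gripper is mounted at the origin on the work surface. World frame = base frame: x ahead of the robot, y to its left, z up, the work surface at z = 0. Lengths are in mm, angles in rad, forces in N, time in s.
With the tool pointing down it reaches from about 350 to 975 mm from the base axis. Payload 17.4 kg.
Tool frame: the origin (TCP) lies between the finger pads; the fingertips stand ahead of it and the grasp point (between the pads) lies 3 mm ahead of it (env.finger_overhang is the z of the fingertips in the tool frame, in mm); z points along the fingers, y is the line along which they close (so a half turn about z gives the same grasp; the last joint's range is limited). The gripper opens to 85 mm and grips with 20 to 120 N. Pads are 22 mm wide; open, the fingers measure 114 mm over their backs; the gripper's body (76 mm by 85 mm) begins 54 mm behind the grasp point. The pads swing forward as they close: fully open they stand 13 mm farther back than shut.
Start: joints at [1.132, 0.116, 1.442, -0, 1.584, -0.038], TCP at [263.363, 621.508, 253.303] pointing down, gripper open.
Joint ranges: [-2.83, 2.83], [-0.83, 2.19], [0.07, 2.5], [-1.14, 4.28], [0.01, 3], [-2.97, 2.97]. Speed limits (rad/s): [1.89, 1.89, 2.22, 3.14, 3.14, 3.14].

### API

Orientations are given as a unit quaternion [w, x, y, z].
In Python, from plant import env gives the robot as it stands.
- The arm moves only by the tool play_rows, never from a script. Its argument "increments" is text: rows parted by semicolons, each of 7 numbers parted by spaces: the shift along the tool's x, y, z in units of 25 mm (1.0 is 25 mm), then the turn, a rotation vector about the tool's x, y, z in units of 6 degrees (1.0 is 6 degrees), then the finger opening in mm, from 0 to 85.4. A call has 1 to 10 rows; each row shifts and turns the commanded pose from where the row before left it, along the tool's axes as they then stand; what a row does not reach is not made up. A row lasts 1/12 s, in which the tool goes at most 41.7 mm and 7.16 degrees, less where a joint would pass 70% of its speed; a pose out of reach is approached as far as the arm can. A call is refused whole if a number of a shift passes 1 or a number of a turn 1, either way. A call with a gripper value outside its range is refused whole. The fingers move at their own pace and stop on an object; "grip_force" is the grip in N (left out, the last holds). Time passes only in rows, so rows that do not move let the fingers close. It gives the time, the measured TCP pose, the force, the opening and the grip force at its end, in the units of the state.
- env.state(): the state, without advancing time (a new reading comes with each control period).
- env.capture(name): name is "scene" or "top" or "wrist"; returns (picture, depth): 420x560x3 uint8, blue, green, red; 420x560 float32, mm along the optical axis (not along the pixel's ray), 0 where there is no reading.
- env.calibration(name): a dict with "intrinsics" (3x3 intrinsics, pixels), "k1" (the pictures are not rectified: a ray, as slopes to the right and down, at radius r is drawn at 1 + k1 r^2 times it, then the intrinsics apply), "R" (3x3) and "t" (3): a world point X has camera coordinates R X + t. Camera axes: x right, y down, z forward; pixel columns grow to the right and rows downward; lengths in mm; the calibration is good to about 2 mm. A picture is of the moment at which its call begins: read the wrist's pose just before it. calibration takes no time and is no camera call; for the wrist camera it gives the pose at the moment of the call.
- env.finish_job(): hands the job in; it is judged then, once.
Trained networks look in the newest picture that a camera, given by its name, has taken for a name from the list of things; names that differ only in an ending like _2 or _b are one class to them, and where a whole thing is asked for, a point or a joint stands for the part that bears it (a point fixed in the world has none). Each returns a list of dicts, best first, with "confidence" (0 to 1); they miss things now and then, are a little off and sometimes report something else, mostly with a low value. They report only what shows in the picture. A call takes as long as a camera call. They do not tell look-alikes from the thing itself.
- env.silhouettes(query, camera): "pixels" (420x560 bool, what is visible of it) and "location" ([column, row] in pixels, amid what is visible of it).
The state is a dict: "clock": time; "q": joint angles; "joint_velocities": joint speeds; "joint_efforts": joint torques, N m; "tool_pos": TCP position; "tcp_rot": TCP orientation; "wrist_force": force on the tool from outside, world axes, zero at the start; "moment": the same for the moment, N m; "opening": opening from 0.0 (shut) to 1.0 (fully open); "finger_force": force on a finger pad.
Only numpy, scipy, OpenCV 4.12 (cv2) and the standard library are available. Lean on these libraries where they do the work, as an engineer would, in place of code of your own. Each camera call takes 0.05 s, during which the arm holds its last target. There are 200 camera calls.

## Working session

There is one attempt and no reset: what is moved stays moved. The work goes in short steps, Python scripts to look and compute and a tool call to move; the robot and the scene stay as the last step left them, time stands still between calls to the robot, and variables do not carry over. Pictures are saved under pics/ and viewed, at most 10 in all, crops included, and the job is handed in when it is done.

Besides the shell and the picture viewer there is one more tool, called after "Call:" in YAML: its name, and indented under it one key for each argument. play_rows: Moves the arm, as the interface text tells. Its arguments: {"type":"object","properties":{"increments":{"type":"string"},"grip_force":{"type":"number"}},"required":["increments"]}

```bash
mkdir -p pics; ls; cat > h.py <<'E'
import numpy as np, cv2
from plant import env
from scipy.spatial.transform import Rotation as R
def cap(n):
    c=env.calibration(n); im,d=env.capture(n); return im,d,c
def world(c,uv,z):  # mm depth along optical axis
    K=np.array(c["intrinsics"]);uv=np.atleast_2d(uv).astype(float)
    p=(uv-K[:2,2])/[K[0,0],K[1,1]]; s=p.copy()
    for _ in range(20): s=p/(1+c["k1"]*(s**2).sum(1,keepdims=True))
    X=np.c_[s,np.ones(len(s))]*np.atleast_1d(z)[:,None]
    return (X-np.array(c["t"]))@np.array(c["R"])
def cloud(c,d):
    v,u=np.indices(d.shape); return world(c,np.c_[u.ravel(),v.ravel()],d.ravel()).reshape(*d.shape,3)
def onplane(c,uv,z):
    a=world(c,uv,np.ones(len(np.atleast_2d(uv))));o=-np.array(c["t"])@np.array(c["R"])
    r=a-o; return o+r*((z-o[2])/r[:,2])[:,None]
E
python3 - <<'E'
from h import *
for n in("top","scene"):
    im,d,c=cap(n); cv2.imwrite(f"pics/{n}0.png",im); P=cloud(c,d); 
    np.savez(f"{n}0.npz",im=im,d=d,P=P)
    print(n,np.round(-np.array(c["t"])@np.array(c["R"])))
    for q in "valve_plate old_plate fixture leaf clip_knob clip_tip carriage_knob scan_head liner bush wrench".split():
        for s in env.silhouettes(q,n)[:3]:
            m=s["pixels"]&(d>0); 
            w=np.round(np.median(P[m],0)) if m.any() else None
            print(q,round(s["confidence"],2),np.round(s["location"]),w,m.sum())
print(env.state()["clock"],env.finger_overhang)
E
```

```text
pics
top [ 427.  -42. 1298.]
valve_plate 0.91 [345. 227.] [ 505. -212.   33.] 1097
valve_plate 0.84 [331. 163.] [ 687. -173.    8.] 619
valve_plate 0.73 [408. 258.] [ 438. -373.   11.] 1097
old_plate 0.63 [305. 228.] [ 507. -109.   33.] 1107
fixture 0.97 [206. 222.] [516. 156.  12.] 7057
leaf 0.47 [253. 235.] [484.  35.  45.] 208
clip_knob 0.49 [248. 238.] [482.  35.  45.] 158
clip_tip 0.49 [247. 233.] [490.  38.  44.] 227
carriage_knob 0.62 [168. 208.] [554. 249.  55.] 425
scan_head 0.72 [167. 207.] [554. 249.  55.] 421
liner 0.89 [263. 131.] [739.   3.  83.] 617
bush 0.87 [261. 283.] [378.  -5.  49.] 300
wrench 0.65 [200. 135.] [757. 177.   5.] 492
wrench 0.19 [261. 285.] [384.  -7.  49.] 352
scene [923. 199. 711.]
valve_plate 0.72 [235. 174.] [ 514. -208.   34.] 1213
valve_plate 0.68 [201. 245.] [ 690. -166.    9.] 792
valve_plate 0.57 [204. 136.] [ 445. -370.   11.] 928
old_plate 0.65 [274. 191.] [ 515. -106.   34.] 1339
fixture 0.82 [380. 259.] [537. 168.  13.] 10855
fixture 0.64 [232. 174.] [ 514. -208.   34.] 1161
leaf 0.64 [334. 208.] [498.  42.  52.] 236
clip_knob 0.51 [336. 209.] [498.  42.  52.] 245
clip_tip 0.77 [338. 210.] [498.  42.  52.] 233
carriage_knob 0.87 [422. 284.] [561. 252.  56.] 1000
carriage_knob 0.29 [253. 294.] [742.   6.  77.] 1830
scan_head 0.73 [420. 282.] [561. 251.  56.] 907
liner 0.65 [252. 293.] [741.   8.  78.] 1755
liner 0.65 [340. 210.] [498.  41.  52.] 243
bush 0.93 [337. 174.] [399.  -4.  38.] 912
wrench 0.61 [334. 367.] [761. 177.   7.] 1176
1.2 22.0
```

View pics/top0.png

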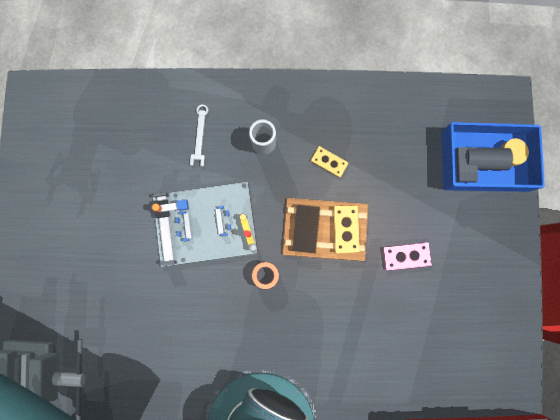

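View pics/scene0.png

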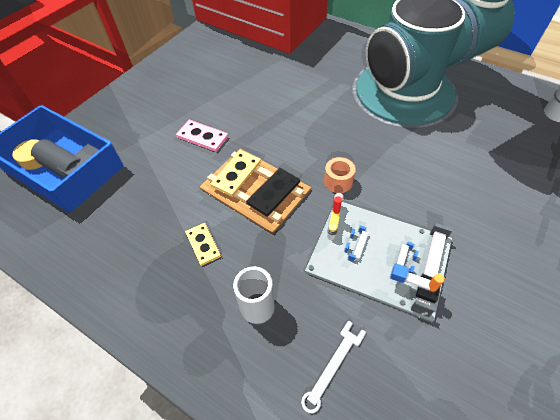

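The top view shows the brass plate in the rack's right half (345,228) with the black one at (305,228). The fixture is on the left at (206,223) and the orange knob at (156,208). The clip, red knob at (247,234), lies outside the nest. Next I'll fit the poses.

```bash
cat >> h.py <<'E'
def rect(pts):
    (cx,cy),(w,h),a=cv2.minAreaRect(np.ascontiguousarray(pts[:,:2],dtype=np.float32)); 
    if w<h: w,h,a=h,w,a+90
    a=(a+90)%180-90
    return np.round([cx,cy,w,h,a],1)
def lum_rect(c,im,m,z):
    m=cv2.morphologyEx(m.astype(np.uint8),cv2.MORPH_OPEN,np.ones((3,3)))
    n,l,s,_=cv2.connectedComponentsWithStats(m); k=1+np.argmax(s[1:,4])
    v,u=np.nonzero(l==k); return rect(onplane(c,np.c_[u,v],z)),len(u)
E
python3 - <<'E'
from h import *
for n in("top","scene"):
    D=np.load(n+"0.npz");im,P=D["im"],D["P"];c=env.calibration(n)
    X,Y,Z=P[...,0],P[...,1],P[...,2]
    hsv=cv2.cvtColor(im,cv2.COLOR_BGR2HSV)
    box=lambda x0,x1,y0,y1,z0,z1:(X>x0)&(X<x1)&(Y>y0)&(Y<y1)&(Z>z0)&(Z<z1)
    print(n,"base",lum_rect(c,im,box(380,660,10,310,7,80),12))
    print("plate",lum_rect(c,im,box(430,590,-260,-162,27,45),34))
    print("black",lum_rect(c,im,box(430,590,-160,-60,27,45),34))
    H,S,V=cv2.split(hsv)
    reg=box(380,660,0,310,3,120)
    for nm,m in dict(red=((H<6)|(H>174))&(S>150)&(V>90),orange=(H>6)&(H<16)&(S>170),yel=(H>20)&(H<34)&(S>150),blue=(H>105)&(H<125)&(S>130)).items():
        m=m&reg; k,l,s,ce=cv2.connectedComponentsWithStats(m.astype(np.uint8))
        for i in range(1,k):
            if s[i,4]>5: print(nm,s[i,4],np.round(ce[i]),np.round(np.median(P[l==i],0)),np.round(P[l==i].min(0)),np.round(P[l==i].max(0)))
E
```

```text
top base (array([517.3, 155.8, 254.3, 194.5, -81.4]), 6405)
plate (array([ 505.8, -213.4,  119.4,   60.7,    2.3]), 1087)
black (array([ 506.6, -109.4,  120. ,   60.1,   -5.1]), 1087)
red 32 [247. 233.] [489.  38.  83.] [482.  30.  60.] [495.  46.  89.]
blue 93 [182. 205.] [559. 204.  66.] [548. 192.  55.] [571. 218.  74.]
blue 8 [220. 207.] [558. 112.  29.] [556. 107.  22.] [560. 118.  33.]
blue 11 [227. 213.] [543.  94.  29.] [538.  91.  25.] [548.  97.  33.]
blue 8 [182. 212.] [544. 213.  29.] [541. 206.  28.] [544. 217.  30.]
blue 14 [177. 220.] [523. 224.  29.] [518. 220.  21.] [529. 226.  34.]
blue 10 [229. 227.] [507.  88.  28.] [502.  86.  27.] [512.  91.  30.]
blue 13 [179. 234.] [487. 218.  27.] [482. 216.  17.] [495. 220.  31.]
blue 10 [224. 234.] [489. 101.  29.] [486.  95.  26.] [491. 106.  32.]
blue 12 [186. 240.] [473. 200.  28.] [472. 194.  24.] [475. 207.  33.]
scene base (array([508.7, 155.6, 256.2, 215.2, -80.6]), 10662)
plate (array([ 510.9, -209.7,  123.8,   63.2,    1.9]), 1116)
black (array([ 510.7, -106.3,  122.8,   62.9,   -5.1]), 1238)
red 113 [337. 204.] [497.  41.  74.] [485.  33.  44.] [500.  47.  87.]
orange 109 [434. 285.] [560. 268.  71.] [549. 259.  47.] [562. 278.  90.]
yel 6 [337. 215.] [499.  47.  43.] [497.  44.  41.] [501.  50.  43.]
blue 21 [361. 229.] [494. 102.  26.] [490.  98.  14.] [496. 109.  31.]
blue 7 [352. 230.] [508.  88.  29.] [505.  87.  28.] [514.  91.  31.]
blue 12 [352. 235.] [517.  92.  23.] [504.  90.  14.] [519.  94.  29.]
blue 24 [410. 246.] [478. 204.  25.] [476. 195.  13.] [480. 208.  31.]
blue 14 [346. 249.] [552.  98.  25.] [542.  94.  13.] [554.  99.  31.]
blue 21 [414. 256.] [496. 218.  22.] [475. 216.  12.] [498. 222.  32.]
blue 31 [351. 257.] [563. 113.  24.] [559. 106.  14.] [565. 120.  31.]
blue 98 [397. 276.] [574. 207.  61.] [552. 194.  46.] [576. 220.  70.]
blue 32 [410. 269.] [530. 224.  30.] [520. 215.  15.] [558. 228.  70.]
```

```bash
cat >> h.py <<'E'
def st():
    s=env.state(); q=s["tcp_rot"]; r=R.from_quat([q[1],q[2],q[3],q[0]]); return s,np.array(s["tool_pos"]),r
def go(target,yaw):
    """target TCP, yaw of the tool y axis (deg, mod 180), tool down. Prints: turn first (units), then shift units in turned frame"""
    s,p,r=st(); M=r.as_matrix(); ty=np.degrees(np.arctan2(M[1,1],M[0,1]))
    outs=[]
    for y in (yaw,yaw+180):
        a=np.radians(y); Y=np.array([np.cos(a),np.sin(a),0]);Z=np.array([0,0,-1.]);T=np.c_[np.cross(Y,Z),Y,Z]
        rv=(r.inv()*R.from_matrix(T)).as_rotvec(degrees=True)/6
        outs.append((np.abs(rv).max(),rv,(np.array(target)-p)@T/25))
    for _,rv,sh in sorted(outs,key=lambda o:o[0]): print("turn",np.round(rv,3),"shift(after)",np.round(sh,3),"q6",round(s["q"][5],2))
E
python3 - <<'E'
from h import *
s,p,r=st(); print(p,np.round(r.as_matrix(),3))
c=env.calibration("wrist"); o=-np.array(c["t"])@np.array(c["R"]); print("wristcam in tool",np.round((o-p)@r.as_matrix(),1),"axes",np.round(r.as_matrix().T@np.array(c["R"]).T,2),np.round(np.array(c["intrinsics"])))
go([517,156,300],98.6); go([506,-213,300],92.3)
E
```

```text
[263.36353876 621.51007564 253.2952461 ] [[-0.921  0.39  -0.   ]
 [ 0.39   0.921  0.   ]
 [ 0.    -0.    -1.   ]]
wristcam in tool [  70.8    1.  -121.3] axes [[-0.   -0.96 -0.28]
 [ 1.   -0.    0.  ]
 [-0.   -0.28  0.96]] [[329.   0. 282.]
 [  0. 329. 207.]
 [  0.   0.   1.]]
turn [-0.    -0.    -5.261] shift(after) [ -7.247 -19.928  -1.868] q6 -0.04
turn [-0.     0.    24.739] shift(after) [ 7.247 19.928 -1.868] q6 -0.04
turn [-0.    -0.    -4.211] shift(after) [ -8.358 -33.743  -1.868] q6 -0.04
turn [-0.     0.    25.789] shift(after) [ 8.358 33.743 -1.868] q6 -0.04
```

Call:
play_rows:
  increments: "0 0 0 0 0 -1 85;0 0 0 0 0 -1 85;0 0 0 0 0 -1 85;0 0 0 0 0 -1 85;0 0 0 0 0 -1 85;0 0 0 0 0 -0.26 85;-0.36 -1 0 0 0 0 85;-0.36 -1 0 0 0 0 85;-0.36 -1 0 0 0 0 85;-0.36 -1 0 0 0 0 85"

```text
clock: 2.03
tool_pos: [314.2, 527.0, 253.2]
tcp_rot: [-0.0, -0.075, 0.997, -0.0]
wrist_force: [0.7, -0.4, 0.1]
opening: 0.997
finger_force: 0.0
```

Call:
play_rows:
  increments: "-0.36 -1 0 0 0 0 85;-0.36 -1 0 0 0 0 85;-0.36 -1 0 0 0 0 85;-0.36 -1 0 0 0 0 85;-0.36 -1 0 0 0 0 85;-0.36 -1 0 0 0 0 85;-0.36 -1 0 0 0 0 85;-0.36 -1 0 0 0 0 85;-0.36 -1 0 0 0 0 85;-0.36 -1 0 0 0 0 85"

```text
clock: 2.87
tool_pos: [440.6, 293.1, 253.5]
tcp_rot: [0.0, -0.075, 0.997, 0.0]
wrist_force: [0.2, -0.3, -0.8]
opening: 0.998
finger_force: 0.0
```

Call:
play_rows:
  increments: "-0.36 -1 0 0 0 0 85;-0.36 -1 0 0 0 0 85;-0.36 -1 0 0 0 0 85;-0.36 -1 0 0 0 0 85;-0.36 -1 0 0 0 0 85;-0.36 -1 0 0 0 0 85;0 0 0 0 0 0 85;0 0 0 0 0 0 85"

```text
clock: 3.53
tool_pos: [516.4, 153.1, 253.2]
tcp_rot: [-0.0, -0.074, 0.997, 0.0]
wrist_force: [0.0, -0.1, 0.4]
opening: 0.995
finger_force: 0.0
```

```bash
python3 - <<'E'
from h import *
im,d,c=cap("wrist"); cv2.imwrite("pics/w1.png",im); np.savez("w1.npz",im=im,d=d,K=c["intrinsics"],k1=c["k1"],R=c["R"],t=c["t"])
s,p,r=st();print(s["clock"],p)
go([506,-213,250],92.3)
E
```

```text
3.5833 [516.09528141 153.87285934 253.30722788]
turn [ 2.00e-03 -1.00e-03  1.04e+00] shift(after) [  0.992 -14.647   0.132] q6 -1.48
turn [ 2.000e-03  3.000e-03 -2.896e+01] shift(after) [-0.992 14.647  0.132] q6 -1.48
```

View pics/w1.png

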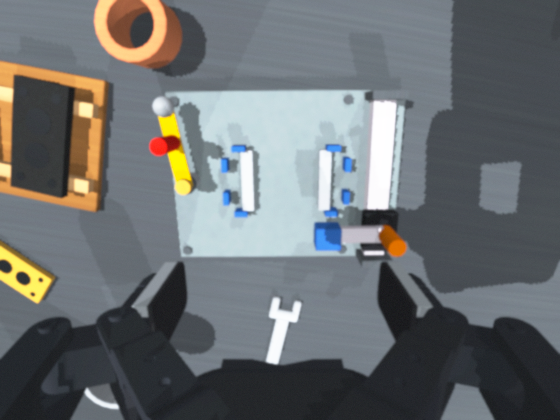

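The wrist view shows the nest's bars at (248,180) and (326,180), with eight blue fences around them. The clip points away, knob at (160,146) and foot at (162,105). The carriage's orange knob is at (392,240).

```bash
python3 - <<'E'
from h import *
D=np.load("w1.npz");im,d=D["im"],D["d"];c=dict(intrinsics=D["K"],k1=float(D["k1"]),R=D["R"],t=D["t"])
P=cloud(c,d);Z=P[...,2]
H,S,V=cv2.split(cv2.cvtColor(im,cv2.COLOR_BGR2HSV))
def comps(m,z,mn=20,name=""):
    k,l,s,ce=cv2.connectedComponentsWithStats(m.astype(np.uint8)); out=[]
    for i in range(1,k):
        if s[i,4]<mn: continue
        v,u=np.nonzero(l==i);w=onplane(c,np.c_[u,v],z); 
        print(name,s[i,4],np.round(ce[i]),rect(w),"mean",np.round(w.mean(0),1),"Zmed",np.round(np.median(Z[l==i]),1)); out.append(w)
    return out
roi=np.zeros_like(Z,bool);roi[90:260,170:410]=1
nest=np.zeros_like(roi);nest[140:220,215:357]=1
comps((S<50)&(V>205)&nest,24,60,"bar")
comps((H>100)&(H<128)&(S>120)&nest,30,8,"fence")
comps((Z>7)&(Z<95)&roi,12,2000,"base")
r2=np.zeros_like(roi);r2[90:200,145:200]=1
comps(((H<6)|(H>174))&(S>150)&(V>80)&r2,65,20,"red")
comps((H>20)&(H<34)&(S>150)&r2,43,20,"yel")
comps((H>6)&(H<18)&(S>170)&(np.indices(Z.shape)[1]>370)&roi,74,20,"orange")
E
```

```text
bar 6321 [274. 181.] [520.6 143.  127.6  87.5 -81.6] mean [520.9 146.1  24. ] Zmed 13.1
bar 146 [350. 148.] [474.4 219.5  20.   11.6  15.4] mean [473.1 220.   24. ] Zmed 12.7
bar 63 [338. 159.] [487.3 209.5  14.    5.3  11.1] mean [486.7 209.5  24. ] Zmed 12.7
bar 73 [338. 198.] [529.5 218.   21.9   6.8  27.9] mean [528.9 217.7  24. ] Zmed 12.9
fence 91 [238. 148.] [490.1 103.8  14.6   6.2 -81.7] mean [490.1 103.9  30. ] Zmed 30.4
fence 98 [334. 148.] [475.4 201.9  15.8   6.2 -81.3] mean [475.2 202.   30. ] Zmed 30.6
fence 120 [347. 164.] [489.8 219.2  15.1   8.5  11.3] mean [489.9 219.2  30. ] Zmed 30.2
fence 103 [224. 165.] [509.8  91.7  15.    7.4   5.9] mean [509.6  91.6  30. ] Zmed 30.1
fence 101 [226. 197.] [544.2  97.3  15.9   7.6   5.6] mean [544.4  97.2  30. ] Zmed 30.1
fence 104 [346. 196.] [524.7 224.7  14.9   7.6  11.4] mean [524.6 224.6  30. ] Zmed 30.0
fence 93 [332. 212.] [543.7 212.4  13.4  10.3 -81.6] mean [544.6 213.1  30. ] Zmed 30.5
fence 85 [240. 213.] [558.8 114.7  13.4   9.2 -81.5] mean [559.9 114.2  30. ] Zmed 30.6
base 37781 [287. 172.] [519.5 166.7 273.  194.3 -81.3] mean [513.  159.2  12. ] Zmed 13.1
red 408 [163. 145.] [493.7  38.6  27.4  16.8 -82. ] mean [492.9  37.4  65. ] Zmed 84.6
yel 337 [169. 126.] [477.2  34.8  23.6  16.6  18.5] mean [476.3  35.   43. ] Zmed 43.6
yel 660 [180. 170.] [518.9  49.3  46.7  17.3  20.3] mean [518.7  49.2  43. ] Zmed 43.8
orange 506 [392. 241.] [552.5 268.4  36.7  17.7  49.7] mean [552.6 269.3  74. ] Zmed 86.6
```

Call:
play_rows:
  increments: "0 -0.46 0 0 0 0.4 85;0.1 -1 0 0 0 0.64 85;0.1 -1 0 0 0 0 85;0.1 -1 0 0 0 0 85;0.1 -1 0 0 0 0 85;0.1 -1 0 0 0 0 85;0.1 -1 0 0 0 0 85;0.1 -1 0 0 0 0 85;0.1 -1 0 0 0 0 85;0.1 -1 0 0 0 0 85"

```text
clock: 4.42
tool_pos: [505.9, -83.8, 253.5]
tcp_rot: [0.0, -0.02, 1.0, -0.0]
wrist_force: [0.6, -0.0, 0.7]
opening: 0.996
finger_force: 0.0
```

Call:
play_rows:
  increments: "0.1 -1 0 0 0 0 85;0.1 -1 0 0 0 0 85;0 -1 0 0 0 0 85;0 -1 0 0 0 0 85;0 -1 0 0 0 0 85;0 -0.2 0 0 0 0 85;0 0 0 0 0 0 85;0 0 0 0 0 0 85"

```text
clock: 5.08
tool_pos: [506.6, -212.7, 253.3]
tcp_rot: [-0.0, -0.02, 1.0, 0.0]
wrist_force: [0.0, -0.1, 0.6]
opening: 0.993
finger_force: 0.0
```

```bash
python3 - <<'E'
from h import *
im,d,c=cap("wrist"); cv2.imwrite("pics/w2.png",im); np.savez("w2.npz",im=im,d=d,K=c["intrinsics"],k1=c["k1"],R=c["R"],t=c["t"])
P=cloud(c,d);X,Y,Z=np.moveaxis(P,2,0)
H,S,V=cv2.split(cv2.cvtColor(im,cv2.COLOR_BGR2HSV))
print("plate",lum_rect(c,im,(Z>28)&(Z<42)&(Y<-165)&(Y>-260)&(X>430)&(X<590),34), lum_rect(c,im,(H>18)&(H<36)&(S>100)&(V>130)&(Z>25)&(Z<45),34))
print("black",lum_rect(c,im,(Z>28)&(Z<42)&(Y>-160)&(Y<-60)&(X>430)&(X<590),34))
s,p,r=st();print(s["clock"],p)
E
```

```text
plate (array([ 508.3, -211.7,  119.6,   60. ,    2.1]), 6353) (array([ 508.3, -211.7,  119.6,   60. ,    2.1]), 5288)
black (array([ 508.7, -108.5,  120.7,   61.9,   -5.7]), 6266)
5.1333 [ 506.60604967 -212.33862669  253.35956861]
```

View pics/w2.png

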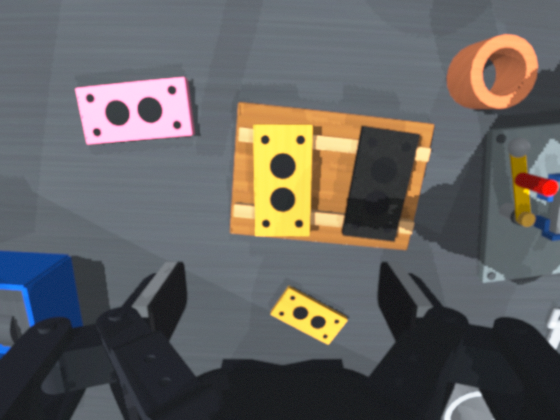

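The wrist view confirms the brass plate on the rack at (283,180), about (508,-212) at 2.1°, and the black one at (382,185). I'll descend and grasp.

Call:
play_rows:
  increments: "-0.04 0.02 1 0 0 0 85;0 0 1 0 0 0 85;0 0 1 0 0 0 85;0 0 1 0 0 0 85;0 0 1 0 0 0 85;0 0 1 0 0 0 85;0 0 1 0 0 0 85;0 0 0.8 0 0 0 85;0 0 0.5 0 0 0 85;0 0 0.36 0 0 0 85"
  grip_force: 40

```text
clock: 5.97
tool_pos: [507.4, -211.6, 35.7]
tcp_rot: [-0.0, -0.021, 1.0, 0.0]
wrist_force: [0.7, 0.4, 0.1]
opening: 0.994
finger_force: 0.0
```

Call:
play_rows:
  increments: "0 0 0 0 0 0 75;0 0 0 0 0 0 68;0 0 0 0 0 0 64;0 0 0 0 0 0 62;0 0 0 0 0 0 60;0 0 0 0 0 0 57;0 0 0 0 0 0 54;0 0 0 0 0 0 54;0 0 0 0 0 0 54"
  grip_force: 40

```text
clock: 6.72
tool_pos: [508.1, -212.8, 38.1]
tcp_rot: [0.001, -0.02, 1.0, -0.0]
wrist_force: [-2.4, 2.9, 7.3]
opening: 0.692
finger_force: 42.8
```

Call:
play_rows:
  increments: "0 0 -0.2 0 0 0 54;0 0 -0.3 0 0 0 54;0 0 -0.6 0 0 0 54;0 0 -1 0 0 0 54;0 0 -1 0 0 0 54;0 0 -1 0 0 0 54;0 0 0 0 0 0 54;0 0 0 0 0 0 54"
  grip_force: 60

```text
clock: 7.38
tool_pos: [507.9, -212.9, 140.5]
tcp_rot: [0.001, -0.021, 1.0, -0.001]
wrist_force: [-0.4, 0.6, -6.4]
opening: 0.681
finger_force: 67.5
```

```bash
python3 - <<'E'
from h import *
im,d,c=cap("wrist"); cv2.imwrite("pics/w3.png",im)
P=cloud(c,d);Z=P[...,2]
H,S,V=cv2.split(cv2.cvtColor(im,cv2.COLOR_BGR2HSV))
s,p,r=st();print(s["clock"],p,s["opening"]*85.4,s["wrist_force"])
m=(H>18)&(H<36)&(S>100)&(V>130)&(Z>60); v,u=np.nonzero(m); M=r.as_matrix()
Q=(P[m]-p)@M; print("tool-frame plate z",np.percentile(Q[:,2],[5,50,95]),"x",np.percentile(Q[:,0],[1,50,99]),"y",np.percentile(Q[:,1],[1,50,99]))
go([517,157,120],98.6)
E
```

```text
7.4333 [ 507.30186497 -212.60555386  138.81848475] 58.21308740931855 [-0.93613284  0.23562134 -5.32722255]
tool-frame plate z [0.96592133 1.97271759 2.99822855] x [-40.19610236  22.56354837  58.63851774] y [-28.75601553   0.39578387  29.5080968 ]
turn [ 0.    -0.002 -1.041] shift(after) [-2.594 14.56   0.753] q6 -2.06
turn [-3.0000e-03 -0.0000e+00  2.8959e+01] shift(after) [  2.594 -14.56    0.753] q6 -2.06
```

View pics/w3.png

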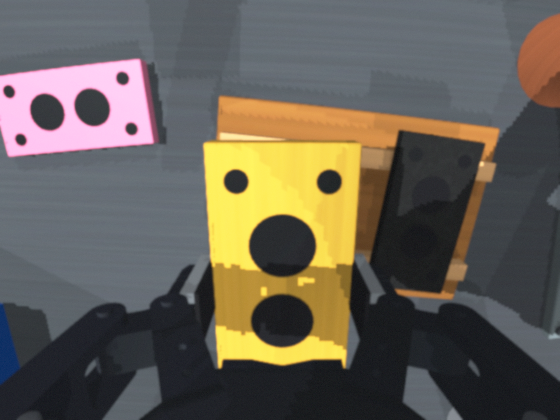

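The plate is held level and centred, its top edge at row 142 in view. I'll turn it to the nest's yaw and carry it over.

Call:
play_rows:
  increments: "0 0 0 0 0 0.5 54;0 0 0 0 0 1 54;0 0 0 0 0 1 54;0 0 0 0 0 1 54;0 0 0 0 0 1 54;0 0 0 0 0 1 54;0 0 0 0 0 1 54;0 0 0 0 0 1 54;0 0 0 0 0 1 54;0 0 0 0 0 1 54"

```text
clock: 8.27
tool_pos: [506.8, -212.4, 137.1]
tcp_rot: [-0.002, 0.461, 0.887, -0.0]
wrist_force: [0.1, 0.4, -4.5]
opening: 0.683
finger_force: 67.4
```

Call:
play_rows:
  increments: "0 0 0 0 0 1 54;0 0 0 0 0 1 54;0 0 0 0 0 1 54;0 0 0 0 0 1 54;0 0 0 0 0 0.45 54;0.5 0.1 0 0 0 0 54;1 0.18 0 0 0 0 54;1 0.18 0 0 0 0 54;1 0.18 0 0 0 0 54;1 0.18 0 0 0 0 54"

```text
clock: 9.1
tool_pos: [510.1, -96.6, 137.6]
tcp_rot: [-0.001, 0.651, 0.759, -0.0]
wrist_force: [0.4, -0.0, -4.6]
opening: 0.683
finger_force: 67.4
```

Call:
play_rows:
  increments: "1 0.18 0 0 0 0 54;1 0.18 0 0 0 0 54;1 0.18 0 0 0 0 54;1 0.18 0 0 0 0 54;1 0.18 0 0 0 0 54;1 0.18 0 0 0 0 54;1 0.18 0 0 0 0 54;1 0.18 0 0 0 0 54;1 0.18 0 0 0 0 54;0.5 0.1 0 0 0 0 54"

```text
clock: 9.93
tool_pos: [516.6, 145.5, 137.7]
tcp_rot: [-0.001, 0.651, 0.759, -0.001]
wrist_force: [0.4, -0.1, -4.8]
opening: 0.685
finger_force: 67.4
```

Call:
play_rows:
  increments: "0.3 0 0 0 0 0 54;0.2 0 0 0 0 0 54;0 0 0 0 0 0 54;0 0 0 0 0 0 54"

```text
clock: 10.27
tool_pos: [515.6, 154.7, 139.0]
tcp_rot: [-0.0, 0.652, 0.758, -0.0]
wrist_force: [-0.3, -0.1, -4.7]
opening: 0.68
finger_force: 67.4
```

```bash
python3 - <<'E'
from h import *
im,d,c=cap("wrist"); cv2.imwrite("pics/w4.png",im);np.savez("w4.npz",im=im,d=d,K=c["intrinsics"],k1=c["k1"],R=c["R"],t=c["t"])
s,p,r=st();print(s["clock"],p,s["opening"]*85.4,s["wrist_force"],np.round(s["q"],2))
go([517,157,100],8.5)
E
```

```text
10.3167 [515.7496216  154.51398612 139.16993301] 58.563221297798385 [-0.45118283  0.52129519 -4.51834945] [ 0.24 -0.13  1.87 -0.    1.4   0.09]
turn [-0.002  0.002  0.022] shift(after) [0.091 0.064 1.567] q6 0.09
turn [-3.0000e-03 -3.0000e-03 -2.9978e+01] shift(after) [-0.091 -0.064  1.567] q6 0.09
```

View pics/w4.png

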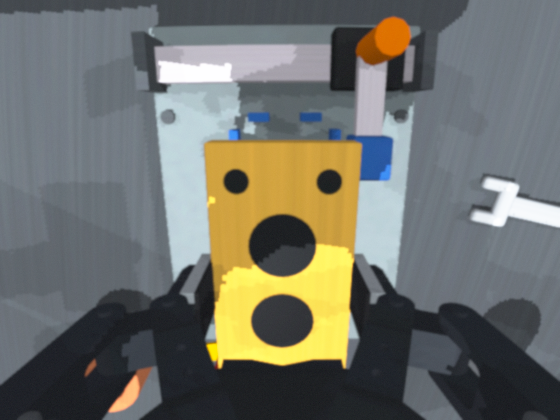

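The view shows the plate above the nest. Its front edge is at row 142, with the end fences at (259,117) and (310,117). I'll compute the relative offset.

```bash
cat > rel.py <<'E'
from h import *
def rel(im,d,c,p,r,ztop_off=3.0):
    M=r.as_matrix(); H,S,V=cv2.split(cv2.cvtColor(im,cv2.COLOR_BGR2HSV))
    P=cloud(c,d); T=(P-p)@M
    pl=(H>15)&(H<36)&(S>100)&(V>90)&(abs(T[...,2]-2)<8)&(abs(T[...,1])<36)&(T[...,0]>5)
    # top face by depth; side edges and front edge by subpixel-ish fits on plane
    v,u=np.nonzero(pl); w=(onplane(c,np.c_[u,v],p[2]-ztop_off)-p)@M
    L=[];Rr=[]
    for row in range(150,220):
        k=v==row
        if k.sum()>50: L.append(w[k][w[k][:,1].argmin()]);Rr.append(w[k][w[k][:,1].argmax()])
    F=[w[u==q][w[u==q][:,0].argmax()] for q in range(215,350) if (u==q).any()]
    L,Rr,F=map(np.array,(L,Rr,F))
    la=np.polyfit(L[:,0],L[:,1],1);ra=np.polyfit(Rr[:,0],Rr[:,1],1);fa=np.polyfit(F[:,1],F[:,0],1)
    print("plate left/right y",la[1].round(1),ra[1].round(1),"slopes deg",np.degrees([la[0],ra[0],-fa[0]]).round(2),"front x",np.polyval(fa,0).round(1))
    m=(H>100)&(H<128)&(S>120)&(abs(P[...,2]-28)<7); k,l,s,ce=cv2.connectedComponentsWithStats(m.astype(np.uint8))
    for i in range(1,k):
        if s[i,4]<15: continue
        vv,uu=np.nonzero(l==i); f=(onplane(c,np.c_[uu,vv],30)-p)@M
        print("fence",s[i,4],ce[i].round(),"tool min",f.min(0)[:2].round(1),"max",f.max(0)[:2].round(1),"rect",rect(f))
E
python3 - <<'E'
from rel import *
D=np.load("w4.npz");c=dict(intrinsics=D["K"],k1=float(D["k1"]),R=D["R"],t=D["t"]); s,p,r=st(); rel(D["im"],D["d"],c,p,r)
E
```

```text
plate left/right y -27.9 29.9 slopes deg [ 0.03  0.63 -0.01] front x 61.5
fence 177 [258. 117.] tool min [ 65.8 -21.8] max [71.1 -8.2] rect [ 68.5 -15.   13.6   5.3 -89.9]
fence 172 [310. 117.] tool min [66.5 13.4] max [71.2 27.7] rect [68.8 20.5 14.3  4.6 89.8]
fence 106 [234. 134.] tool min [ 53.8 -35.3] max [ 60.6 -28.2] rect [ 57.2 -31.8   7.1   6.8 -89.8]
fence 109 [335. 134.] tool min [53.8 34.1] max [60.6 41.2] rect [57.2 37.6  6.9  6.9 -2.1]
```

Call:
play_rows:
  increments: "0.08 0.07 0.4 0 0 0 54;0 0 0.7 0 0 0 54;0 0 0.7 0 0 0 54;0 0 0.6 0 0 0 54;0 0 0.5 0 0 0 54;0 0 0.3 0 0 0 54;0 0 0 0 0 0 54;0 0 0 0 0 0 54;0 0 0 0 0 0 54"

```text
clock: 11.07
tool_pos: [517.7, 157.5, 60.2]
tcp_rot: [0.0, 0.652, 0.758, 0.0]
wrist_force: [1.0, -0.6, -4.2]
opening: 0.682
finger_force: 67.3
```

```bash
python3 - <<'E'
from rel import *
s,p,r=st(); im,d,c=cap("wrist"); rel(im,d,c,p,r,4.0)
print(s["clock"],p,s["wrist_force"]);go([517.2,156.8,38],8.5)
E
```

```text
plate left/right y -28.1 30.8 slopes deg [-0.07  0.15  0.02] front x 61.3
fence 451 [241. 125.] tool min [ 63.  -24.4] max [ 69.2 -10.3] rect [ 66.1 -17.4  14.1   6.1 -89.8]
fence 432 [319. 125.] tool min [63.  10.6] max [69.2 25.2] rect [66.1 17.9 14.5  6.1 89.9]
fence 193 [200. 159.] tool min [ 43.4 -38.2] max [ 57.8 -35.3] rect [ 50.6 -36.8  14.3   2.9   0.4]
fence 55 [363. 159.] tool min [44.3 38. ] max [57.3 39. ] rect [50.8 38.4 13.   0.9  1.5]
fence 87 [213. 341.] tool min [-56.6 -37.8] max [-40.6 -35.6] rect [-48.6 -36.7  16.    2.1   0.1]
fence 52 [349. 341.] tool min [-56.   37.8] max [-42.7  39.2] rect [-49.3  38.5  13.3   1.3   0.1]
11.0667 [517.70819062 157.53095042  60.18657291] [ 0.96006749 -0.62867457 -4.23684004]
turn [ 0.014 -0.002  0.025] shift(after) [-0.028 -0.026  0.892] q6 0.1
turn [ 3.0000e-03  2.1000e-02 -2.9975e+01] shift(after) [0.028 0.026 0.892] q6 0.1
```

Call:
play_rows:
  increments: "-0.025 -0.04 0 0 0 0 54;0 0 0.2 0 0 0 54;0 0 0.2 0 0 0 54;0 0 0.1 0 0 0 54;0 0 0.08 0 0 0 54;0 0 0.06 0 0 0 54;0 0 0 0 0 0 54;0 0 0 0 0 0 54"

```text
clock: 11.78
tool_pos: [516.3, 156.7, 43.3]
tcp_rot: [-0.0, 0.652, 0.758, -0.0]
wrist_force: [0.1, -0.6, -4.6]
opening: 0.687
finger_force: 67.4
```

Call:
play_rows:
  increments: "0 0 0.05 0 0 0 54;0 0 0.04 0 0 0 54;0 0 0.03 0 0 0 54;0 0 0 0 0 0 54;0 0 0 0 0 0 54"

```text
clock: 12.2
tool_pos: [516.4, 156.7, 40.4]
tcp_rot: [0.0, 0.652, 0.758, 0.0]
wrist_force: [0.8, 0.3, -5.1]
opening: 0.684
finger_force: 67.5
```

```bash
python3 - <<'E'
from rel import *
s,p,r=st(); im,d,c=cap("wrist"); rel(im,d,c,p,r,4.0)
print(s["clock"],p,s["wrist_force"],s["moment"])
E
```

```text
plate left/right y -28.2 30.6 slopes deg [-0.01  0.23  0.03] front x 61.3
fence 582 [238. 126.] tool min [ 63.8 -23.1] max [69.6 -8.9] rect [ 66.7 -16.   14.2   5.7 -89.8]
fence 601 [329. 125.] tool min [63.8 12.1] max [69.6 26.7] rect [66.7 19.4 14.6  5.7 89.8]
fence 545 [195. 164.] tool min [ 43.8 -36.8] max [ 58.8 -30.6] rect [ 51.3 -33.8  15.    6.2   0.3]
fence 626 [370. 164.] tool min [44.2 33.2] max [58.8 40.5] rect [51.5 36.8 14.6  7.3  0.3]
fence 119 [213. 354.] tool min [-49.5 -34.6] max [-34.4 -31.1] rect [-42.  -32.7  15.    3.3  -3.4]
fence 95 [352. 353.] tool min [-49.6  33.5] max [-34.5  37.3] rect [-41.9  34.6  15.2   2.3  13. ]
12.2 [516.39051154 156.73862672  40.3752503 ] [ 0.77587998  0.29025324 -5.06122081] [ 0.01947491  0.00100832 -0.09906235]
```

Call:
play_rows:
  increments: "0 0 0.02 0 0 0 54;0 0 0.02 0 0 0 54;0 0 0 0 0 0 54;0 0 0 0 0 0 54"

```text
clock: 12.58
tool_pos: [516.4, 156.7, 40.3]
tcp_rot: [0.0, 0.652, 0.758, 0.0]
wrist_force: [-6.6, -2.1, 9.0]
opening: 0.685
finger_force: 69.0
```

Call:
play_rows:
  increments: "0 0 0.02 0 0 0 54;0 0 0 0 0 0 54;0 0 0 0 0 0 54"

```text
clock: 12.83
tool_pos: [516.5, 156.8, 40.2]
tcp_rot: [0.0, 0.652, 0.758, 0.0]
wrist_force: [-10.4, -3.5, 15.1]
opening: 0.683
finger_force: 69.7
```

Call:
play_rows:
  increments: "0 0 -0.04 0 0 0 54;0 0 0 0 0 0 54;0 0 0 0 0 0 59;0 0 0 0 0 0 61;0 0 0 0 0 0 64;0 0 0 0 0 0 68;0 0 0 0 0 0 74;0 0 0 0 0 0 80;0 0 0 0 0 0 80"
  grip_force: 30

```text
clock: 13.58
tool_pos: [516.3, 156.7, 39.8]
tcp_rot: [-0.0, 0.652, 0.758, 0.0]
wrist_force: [1.2, 0.6, 0.2]
opening: 0.937
finger_force: 0.0
```

Call:
play_rows:
  increments: "0 0 -0.2 0 0 0 80;0 0 -0.5 0 0 0 80;0 0 -1 0 0 0 80;0 0 -1 0 0 0 80;0 0 -1 0 0 0 80;0 0 -1 0 0 0 80;0 0 -1 0 0 0 80;0 0 0 0 0 0 80;0 0 0 0 0 0 80"

```text
clock: 14.33
tool_pos: [516.8, 156.9, 184.8]
tcp_rot: [0.001, 0.652, 0.758, 0.001]
wrist_force: [-0.3, -0.6, -0.4]
opening: 0.935
finger_force: 0.0
```

```bash
python3 - <<'E'
from rel import *
s,p,r=st(); im,d,c=cap("wrist"); cv2.imwrite("pics/w5.png",im)
P=cloud(c,d);X,Y,Z=np.moveaxis(P,2,0);H,S,V=cv2.split(cv2.cvtColor(im,cv2.COLOR_BGR2HSV))
m=(H>15)&(H<36)&(S>100)&(V>90)&(Z>20)&(Z<48)&(X>470)&(X<580)&(Y>85)&(Y<235)
A=np.c_[X[m],Y[m],np.ones(m.sum())]; co=np.linalg.lstsq(A,Z[m],rcond=None)[0]
print("plane deg",np.degrees(co[:2]),"z",np.median(Z[m]),lum_rect(c,im,m,36))
t,dt,ct=cap("top"); cv2.imwrite("pics/t5.png",cv2.resize(t[170:290,140:280],None,fx=4,fy=4))
print(s["clock"],p,s["wrist_force"])
a=np.radians(8.5);ex=np.array([np.cos(a),np.sin(a)]);ey=np.array([-ex[1],ex[0]]);N=np.array([517,157])
pv=N-105*ey; print("pivot",pv,"carr knob",N+55*ex+104*ey)
for z in(("top",ct,t),("wrist",c,im)):
    h,s_,v_=cv2.split(cv2.cvtColor(z[2],cv2.COLOR_BGR2HSV)); mm=((h<6)|(h>174))&(s_>150)&(v_>80); vv,uu=np.nonzero(mm)
    if len(uu)<10: continue
    w=onplane(z[1],np.c_[uu,vv],85); k=np.linalg.norm(w[:,:2]-pv,axis=1)<75; print(z[0],"red",k.sum(),w[k].mean(0) if k.any() else 0)
E
```

```text
plane deg [ 0.11109815 -0.02186287] z 36.689414320569995 (array([517.1, 158.5, 119.8,  60.2, -81.6]), 8025)
14.3333 [516.84110296 156.85370674 184.81093981] [-0.32619163 -0.55142773 -0.39736707]
pivot [532.51998817  53.15333435] carr knob [556.02369373 267.9871674 ]
top red 31 [488.44614714  37.75984231  85.        ]
wrist red 684 [492.89965237  52.22817762  85.        ]
```

View pics/w5.png

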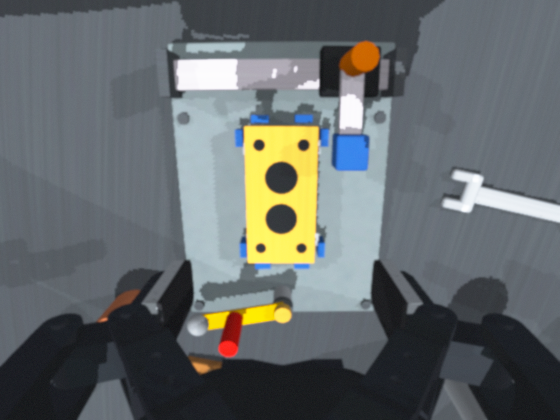

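The plate sits flat in the nest at (281,195), between all eight fences. The clip's red knob is at (232,335). Next I'll move to the knob.

```bash
python3 - <<'E'
from h import *
go([489.5,38,110],8.5)
E
```

```text
turn [-0.003  0.     0.026] shift(after) [-4.538 -1.752  2.888] q6 0.1
turn [-0.0000e+00 -4.0000e-03 -2.9974e+01] shift(after) [4.538 1.752 2.888] q6 0.1
```

Call:
play_rows:
  increments: "-0.9 -0.35 0 0 0 0.02 60;-0.9 -0.35 0 0 0 0 45;-0.9 -0.35 0 0 0 0 40;-0.9 -0.35 0.5 0 0 0 40;-0.9 -0.35 0.8 0 0 0 40;-0.04 0 0.8 0 0 0 40;0 0 0.4 0 0 0 40;0 0 0.2 0 0 0 40;0 0 0 0 0 0 40;0 0 0 0 0 0 40"
  grip_force: 30

```text
clock: 15.27
tool_pos: [490.2, 38.5, 115.2]
tcp_rot: [-0.0, 0.652, 0.758, 0.0]
wrist_force: [0.3, -0.3, 0.6]
opening: 0.468
finger_force: 0.0
```

```bash
python3 - <<'E'
from rel import *
s,p,r=st(); im,d,c=cap("wrist"); cv2.imwrite("pics/w6.png",im)
P=cloud(c,d);H,S,V=cv2.split(cv2.cvtColor(im,cv2.COLOR_BGR2HSV))
m=((H<6)|(H>174))&(S>150)&(V>60)&(P[...,2]>35); k,l,ss,ce=cv2.connectedComponentsWithStats(m.astype(np.uint8))
for i in range(1,k):
    if ss[i,4]>30:
        Q=P[l==i]; top=Q[Q[:,2]>np.percentile(Q[:,2],95)-3]; T=(Q-p)@r.as_matrix()
        print(ss[i,4],ce[i],"top",top.mean(0).round(1),"tool",((top-p)@r.as_matrix()).mean(0).round(1), "yrange",np.percentile(T[:,1],[1,99]).round(1))
print(s["clock"],p,s["opening"]*85.4);go([489.5,38,70],8.5)
E
```

```text
1223 [283.10874898 247.43826656] top [491.5  40.9  86.4] tool [ 2.1  1.6 28.8] yrange [-5.3  8.8]
15.2667 [490.19311075  38.54767714 115.21294745] 39.96475062347379
turn [0.007 0.    0.015] shift(after) [-0.017 -0.038  1.826] q6 -0.12
turn [-0.0000e+00  1.0000e-02 -2.9985e+01] shift(after) [0.017 0.038 1.826] q6 -0.12
```

View pics/w6.png

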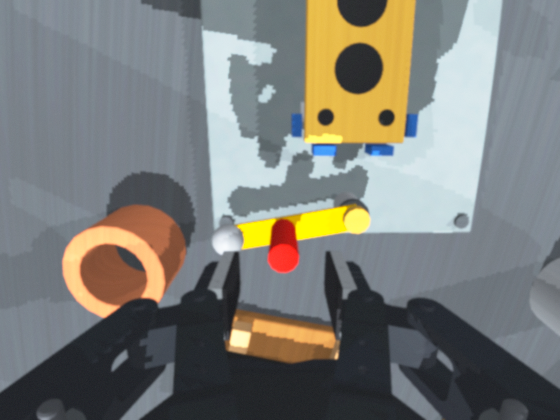

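The red knob is centred between the fingers at (284,247). I'll descend and close on it.

Call:
play_rows:
  increments: "0.03 0.02 0.6 0 0 0 40;0 0 0.6 0 0 0 40;0 0 0.4 0 0 0 40;0 0 0.2 0 0 0 40;0 0 0 0 0 0 40;0 0 0 0 0 0 30;0 0 0 0 0 0 22;0 0 0 0 0 0 17;0 0 0 0 0 0 12;0 0 0 0 0 0 10"
  grip_force: 30

```text
clock: 16.15
tool_pos: [490.7, 38.8, 70.4]
tcp_rot: [0.0, 0.653, 0.758, 0.0]
wrist_force: [0.5, 0.1, 4.4]
opening: 0.18
finger_force: 29.3
```

Call:
play_rows:
  increments: "0 0 0 0 0 0 10;0 0 0 0 0 0 10"

```text
clock: 16.32
tool_pos: [490.6, 38.8, 70.4]
tcp_rot: [0.0, 0.653, 0.758, 0.0]
wrist_force: [-1.3, 0.7, 6.0]
opening: 0.176
finger_force: 29.6
```

Call:
play_rows:
  increments: "0.19 -0.02 0 0 0 0 10;0.18 -0.01 0 0 0 0 10;0.18 0.01 0 0 0 0 10;0.18 0.03 0 0 0 0 10;0.17 0.05 0 0 0 0 10;0 0 0 0 0 0 10"

```text
clock: 16.82
tool_pos: [488.1, 61.4, 70.2]
tcp_rot: [-0.0, 0.652, 0.758, -0.001]
wrist_force: [-9.0, -1.7, 9.5]
opening: 0.175
finger_force: 30.4
```

Call:
play_rows:
  increments: "0.17 0.065 0 0 0 0 10;0.16 0.08 0 0 0 0 10;0.15 0.1 0 0 0 0 10;0.14 0.11 0 0 0 0 10;0.13 0.125 0 0 0 0 10;0 0 0 0 0 0 10;0 0 0 0 0 0 10"

```text
clock: 17.4
tool_pos: [495.0, 83.4, 69.8]
tcp_rot: [-0.004, 0.652, 0.758, -0.001]
wrist_force: [-33.2, 17.5, 21.9]
opening: 0.176
finger_force: 32.5
```

```bash
cat >> h.py <<'E'
def nest(q,N=(517,157),a=8.5):
    a=np.radians(a);ex=np.array([np.cos(a),np.sin(a)]);ey=np.array([-ex[1],ex[0]]); dd=np.array(q)[:2]-N; return np.array([dd@ex,dd@ey])
E
python3 - <<'E'
from h import *
s,p,r=st(); n=nest(p)-[0,-105]; print(s["clock"],p.round(1),"rel pivot",n.round(1),np.hypot(*n),"theta",np.arctan2(-n[0],n[1]),np.round(s["wrist_force"],1),s["opening"])
E
```

```text
17.4 [495.   83.4  69.8] rel pivot [-32.6  35.4] 48.17691738072808 theta 0.7439704333127737 [-33.2  17.5  21.9] 0.1762953377134511
```

Call:
play_rows:
  increments: "0 0 0 0 0 0 20;0 0 0 0 0 0 26;0 0 0 0 0 0 34;0 0 0 0 0 0 40;0 0 0 0 0 0 40"

```text
clock: 17.82
tool_pos: [497.6, 81.5, 69.7]
tcp_rot: [0.0, 0.653, 0.758, -0.0]
wrist_force: [1.1, -0.2, -0.1]
opening: 0.466
finger_force: 0.0
```

```bash
cat > kn.py <<'E'
from h import *
def knob(lo,hi,save=None,zb=(35,100)):
    s,p,r=st(); im,d,c=cap("wrist"); M=r.as_matrix()
    if save: cv2.imwrite(save,im)
    P=cloud(c,d);H,S,V=cv2.split(cv2.cvtColor(im,cv2.COLOR_BGR2HSV)); T=(P-p)@M
    m=((H<=hi)&(H>=lo) if lo>=0 else ((H<=hi)|(H>=180+lo)))&(S>150)&(V>60)&(P[...,2]>zb[0])&(P[...,2]<zb[1])&(abs(T[...,0])<60)&(abs(T[...,1])<60)
    k,l,ss,ce=cv2.connectedComponentsWithStats(m.astype(np.uint8))
    for i in range(1,k):
        if ss[i,4]>60:
            Q=P[l==i]; t=Q[Q[:,2]>np.percentile(Q[:,2],95)-3]; TT=T[l==i]
            print(ss[i,4],ce[i].round(),"topc world",t.mean(0).round(1),"tool",((t-p)@M).mean(0).round(1),"yr",np.percentile(TT[:,1],[2,98]).round(1),"nest(rel pivot)",(nest(t.mean(0))+[0,105]).round(1))
    print(s["clock"],p.round(1),"nest",nest(p).round(1),np.round(s["wrist_force"],1),s["opening"]); return im,d,c,p,r,P
E
python3 - <<'E'
from kn import *
im,d,c,p,r,P=knob(-6,6)
H,S,V=cv2.split(cv2.cvtColor(im,cv2.COLOR_BGR2HSV))
m=(H>18)&(H<36)&(S>120)&(P[...,2]>38)&(P[...,2]<60)
k,l,ss,ce=cv2.connectedComponentsWithStats(m.astype(np.uint8))
for i in range(1,k):
    if ss[i,4]>60: w=P[l==i]; print("yel",ss[i,4],ce[i].round(),w.mean(0).round(1),rect(w),(nest(w.mean(0))+[0,105]).round(1))
E
```

```text
2511 [276. 298.] topc world [496.5  79.9  85.4] tool [ -1.3  -1.4 -15.7] yr [-7.9  5.2] nest(rel pivot) [-31.7  31.8]
17.8167 [497.6  81.5  69.7] nest [-30.4 -71.9] [ 1.1 -0.2 -0.1] 0.46636753070248815
yel 2706 [284. 272.] [500.7  77.1  43.9] [504.9  76.2  73.6  21.1 -33.3] [-27.9  28.3]
```

Call:
play_rows:
  increments: "-0.1 -0.11 0 0 0 0 40;0 0 0 0 0 -1 40;0 0 0 0 0 -1 40;0 0 0 0 0 -1 40;0 0 0 0 0 -1 36;0 0 0 0 0 0 28;0 0 0 0 0 0 20;0 0 0 0 0 0 14;0 0 0 0 0 0 10;0 0 0 0 0 0 10"
  grip_force: 50

```text
clock: 18.7
tool_pos: [495.2, 78.6, 69.9]
tcp_rot: [0.0, 0.481, 0.876, -0.0]
wrist_force: [-1.0, -0.8, 2.2]
opening: 0.173
finger_force: 48.6
```

Call:
play_rows:
  increments: "0.063 0.168 -0.08 0 0 0 10;0.046 0.174 -0.08 0 0 0 10;0.027 0.177 -0.02 0 0 0 10;0 0 0 0 0 0 10"

```text
clock: 19.03
tool_pos: [503.0, 88.4, 72.2]
tcp_rot: [-0.002, 0.481, 0.877, -0.002]
wrist_force: [-2.4, -2.1, -14.0]
opening: 0.168
finger_force: 50.3
```

Call:
play_rows:
  increments: "0.012 0.18 0 0 0 0 10;-0.009 0.179 0 0 0 0 10;-0.026 0.179 0 0 0 0 10;-0.043 0.175 0 0 0 0 10;-0.02 0.06 0 0 0 0 10;0 0 0 0 0 0 10"

```text
clock: 19.53
tool_pos: [520.3, 97.6, 72.7]
tcp_rot: [-0.002, 0.481, 0.877, -0.001]
wrist_force: [-7.9, 2.9, -6.7]
opening: 0.172
finger_force: 50.6
```

```bash
python3 - <<'E'
from h import *
s,p,r=st(); n=nest(p)-[0,-105]; print(s["clock"],p.round(1),"rel pivot",n.round(1),np.hypot(*n),"theta",np.arctan2(-n[0],n[1]),np.round(s["wrist_force"],1),s["opening"])
E
```

```text
19.5333 [520.3  97.6  72.7] rel pivot [-5.5 45.7] 46.05825645583572 theta 0.1204178039844398 [-7.9  2.9 -6.7] 0.17203293306837109
```

Call:
play_rows:
  increments: "0 0 0.08 0 0 0 10;0 0 0.05 0 0 0 10;0 0 0 0 0 0 10;0 0 0 0 0 0 16;0 0 0 0 0 0 22;0 0 0 0 0 0 30;0 0 0 0 0 0 36;0 0 0 0 0 0 36"

```text
clock: 20.2
tool_pos: [521.8, 97.1, 71.0]
tcp_rot: [0.0, 0.481, 0.877, -0.0]
wrist_force: [0.2, 0.4, 0.4]
opening: 0.421
finger_force: 0.0
```

Call:
play_rows:
  increments: "0 0 -0.5 0 0 0 36;0 0 -1 0 0 0 36;0 0 -1 0 0 0 36;0 0 -1 0 0 0 36;0 0 -0.5 0 0 0 36;0 0 0 0 0 0 36;0 0 0 0 0 0 36"

```text
clock: 20.78
tool_pos: [521.9, 97.1, 171.3]
tcp_rot: [0.0, 0.481, 0.877, 0.0]
wrist_force: [-0.3, -0.7, -0.3]
opening: 0.421
finger_force: 0.0
```

```bash
python3 - <<'E'
from kn import *
im,d,c,p,r,P=knob(-6,6,"pics/w7.png")
im,d,c=cap("top"); P=cloud(c,d);H,S,V=cv2.split(cv2.cvtColor(im,cv2.COLOR_BGR2HSV))
m=(H>6)&(H<17)&(S>150)&(P[...,1]>230)&(P[...,1]<300)&(P[...,0]>480)&(P[...,0]<620); print(m.sum(),P[m].mean(0))
go([556,268,140],98.5); go([556,268,140],8.5)
E
```

```text
597 [283. 216.] topc world [523.2  98.4  86.3] tool [ 0.4  1.8 85.1] yr [-4.5  8.1] nest(rel pivot) [-2.5 46.1]
20.7833 [521.9  97.1 171.3] nest [ -4.  -59.9] [-0.3 -0.7 -0.3] 0.42104857885836516
5 [549.87060353 272.17737033  87.62154137]
turn [-9.0000e-03 -1.5000e-02 -1.0994e+01] shift(after) [-2.383  6.557  1.188] q6 -0.43
turn [-1.7000e-02  1.0000e-02  1.9006e+01] shift(after) [ 2.383 -6.557  1.188] q6 -0.43
turn [-1.600e-02 -4.000e-03  4.006e+00] shift(after) [6.557 2.383 1.188] q6 -0.43
turn [ 5.0000e-03 -2.3000e-02 -2.5994e+01] shift(after) [-6.557 -2.383  1.188] q6 -0.43
```

View pics/w7.png

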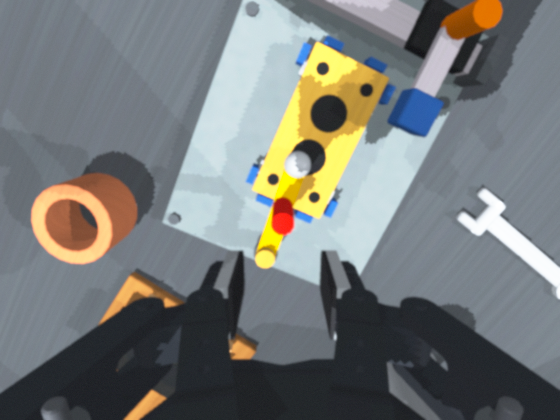

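The foot (298,163) rests on the seated plate. Now the carriage.

Call:
play_rows:
  increments: "0 0 0 0 0 1 45;0 0 0 0 0 1 45;0 0 0 0 0 1 45;0 0 0 0 0 1 45;1 0.36 0 0 0 0 45;1 0.36 0 0 0 0 45;1 0.36 0 0 0 0 45;1 0.36 0 0 0 0 45;1 0.36 0 0 0 0 45;1 0.36 0 0 0 0 45"

```text
clock: 21.72
tool_pos: [552.5, 254.7, 169.3]
tcp_rot: [-0.001, 0.653, 0.758, -0.001]
wrist_force: [0.3, -0.1, 0.5]
opening: 0.525
finger_force: 0.0
```

Call:
play_rows:
  increments: "0.56 0.22 0 0 0 0 45;0 0 0.8 0 0 0 45;0 0 0.8 0 0 0 45;0 0 0.5 0 0 0 45;0 0 0 0 0 0 45;0 0 0 0 0 0 45"

```text
clock: 22.22
tool_pos: [556.0, 267.7, 117.9]
tcp_rot: [-0.0, 0.653, 0.758, -0.001]
wrist_force: [-0.5, -0.2, 1.0]
opening: 0.526
finger_force: 0.0
```

```bash
python3 - <<'E'
from kn import *
knob(5,17,None,(45,110)); go([556,268,80],8.5)
E
```

```text
850 [275. 234.] topc world [551.3 275.   88.3] tool [ 8.  -3.5 29.6] yr [-11.5   6.2] nest(rel pivot) [ 51.3 216.6]
22.2167 [556.  267.7 117.9] nest [ 54.9 103.7] [-0.5 -0.2  1. ] 0.5258377087722313
turn [0.    0.    0.002] shift(after) [ 0.007 -0.017  1.562] q6 0.26
turn [-0.0000e+00  1.0000e-03 -2.9998e+01] shift(after) [-0.007  0.017  1.562] q6 0.26
```

Call:
play_rows:
  increments: "0.2 -0.16 0.4 0 0 0 45;0 0 0.5 0 0 0 45;0 0 0.4 0 0 0 45;0 0 0.2 0 0 0 45;0 0 0 0 0 0 45;0 0 0 0 0 0 36;0 0 0 0 0 0 28;0 0 0 0 0 0 22;0 0 0 0 0 0 17;0 0 0 0 0 0 13"
  grip_force: 25

```text
clock: 23.1
tool_pos: [551.8, 272.6, 81.7]
tcp_rot: [0.0, 0.653, 0.758, 0.0]
wrist_force: [0.1, -0.2, 3.8]
opening: 0.203
finger_force: 24.6
```

Call:
play_rows:
  increments: "0 0 0 0 0 0 13;0 0 0 0 0 0 13"

```text
clock: 23.27
tool_pos: [551.8, 272.6, 81.6]
tcp_rot: [0.0, 0.653, 0.758, 0.0]
wrist_force: [-0.4, -0.7, 5.7]
opening: 0.203
finger_force: 24.8
```

```bash
python3 - <<'E'
from kn import *
knob(5,17,None,(45,110))
E
```

```text
1820 [281. 278.] topc world [551.1 274.1  89.8] tool [ 1.6 -0.5 -8.2] yr [-7.3  9.6] nest(rel pivot) [ 51.  215.7]
23.2667 [551.8 272.6  81.6] nest [ 51.5 109.2] [-0.4 -0.7  5.7] 0.2032880345767149
```

Call:
play_rows:
  increments: "0 -0.15 0 0 0 0 13;0 -0.3 0 0 0 0 13;0 -0.35 0 0 0 0 13;0 -0.35 0 0 0 0 13;0 -0.35 0 0 0 0 13;0 -0.35 0 0 0 0 13;0 -0.3 0 0 0 0 13;0 -0.15 0 0 0 0 13;0 0 0 0 0 0 13"

```text
clock: 24.07
tool_pos: [494.3, 263.6, 81.6]
tcp_rot: [0.0, 0.652, 0.758, 0.0]
wrist_force: [0.3, -4.3, 5.5]
opening: 0.201
finger_force: 25.0
```

Call:
play_rows:
  increments: "0 -0.2 0 0 0 0 13;0 -0.3 0 0 0 0 13;0 -0.35 0 0 0 0 13;0 -0.35 0 0 0 0 13;0 -0.3 0 0 0 0 13;0 -0.2 0 0 0 0 13;0 -0.1 0 0 0 0 13;0 0 0 0 0 0 13;0 0 0 0 0 0 13"

```text
clock: 24.82
tool_pos: [450.2, 256.8, 81.6]
tcp_rot: [0.001, 0.653, 0.758, 0.0]
wrist_force: [-0.7, -6.6, 8.5]
opening: 0.201
finger_force: 25.2
```

Call:
play_rows:
  increments: "0 -0.1 0 0 0 0 13;0 -0.1 0 0 0 0 13;0 -0.06 0 0 0 0 13;0 0 0 0 0 0 13;0 0 0 0 0 0 13"

```text
clock: 25.23
tool_pos: [445.8, 256.1, 81.7]
tcp_rot: [0.002, 0.653, 0.758, 0.002]
wrist_force: [22.9, -1.0, -5.0]
opening: 0.199
finger_force: 25.1
```

Call:
play_rows:
  increments: "0 -0.06 0 0 0 0 13;0 -0.04 0 0 0 0 13;0 0 0 0 0 0 13;0 0 0 0 0 0 13"

```text
clock: 25.57
tool_pos: [445.3, 256.1, 81.9]
tcp_rot: [0.004, 0.653, 0.758, 0.004]
wrist_force: [48.3, 4.3, -18.9]
opening: 0.199
finger_force: 26.8
```

The carriage is at its stop. I'll relax the force, release and lift.

Call:
play_rows:
  increments: "0 0.08 0 0 0 0 13;0 0.06 0 0 0 0 13;0 0 0 0 0 0 13;0 0 0 0 0 0 20;0 0 0 0 0 0 28;0 0 0 0 0 0 36;0 0 0 0 0 0 40;0 0 -0.4 0 0 0 40;0 0 -1 0 0 0 40;0 0 -1 0 0 0 40"

```text
clock: 26.4
tool_pos: [444.2, 256.3, 141.7]
tcp_rot: [-0.0, 0.652, 0.758, -0.001]
wrist_force: [-0.4, -0.7, 0.4]
opening: 0.473
finger_force: 0.0
```

Call:
play_rows:
  increments: "0 0 -0.8 0 0 0 40;-0.2 0 0 0 0 0 40;0 0 0 0 0 0 40;0 0 0 0 0 0 40"

```text
clock: 26.73
tool_pos: [445.3, 251.3, 160.8]
tcp_rot: [-0.0, 0.653, 0.758, -0.0]
wrist_force: [0.2, -0.5, -0.3]
opening: 0.471
finger_force: 0.0
```

```bash
python3 - <<'E'
from kn import *
knob(5,17,None,(45,110)); go([522,97.5,120],32.4)
E
```

```text
491 [284. 212.] topc world [445.3 258.3  88.2] tool [ 6.9  1.1 72.6] yr [-6.2 13.4] nest(rel pivot) [-55.9 215.8]
26.7333 [445.3 251.3 160.8] nest [-56.9 103.9] [ 0.2 -0.5 -0.3] 0.47058159495747404
turn [-1.000e-02  1.000e-03 -3.979e+00] shift(after) [-6.843 -0.703  1.615] q6 0.32
turn [1.0000e-03 1.4000e-02 2.6021e+01] shift(after) [6.843 0.703 1.615] q6 0.32
```

Call:
play_rows:
  increments: "0 0 0 0 0 -0.92 40;-0.9 0.2 0 0 0 0 40;-0.9 0.2 0 0 0 0 40;-0.9 0.2 0 0 0 0 40;-0.9 0.2 0 0 0 0 40;-0.9 0.2 0 0 0 0 40;-0.9 0.2 0 0 0 0 40;-0.9 0.2 0.3 0 0 0 40;-0.41 0.09 0.7 0 0 0 40;0 0 0.4 0 0 0 40"
  grip_force: 50

```text
clock: 27.62
tool_pos: [522.4, 96.2, 123.7]
tcp_rot: [-0.001, 0.616, 0.788, -0.001]
wrist_force: [-0.2, -0.7, -0.9]
opening: 0.466
finger_force: 0.0
```

Call:
play_rows:
  increments: "0 0 0.3 0 0 0 40;0 0 0 0 0 0 40;0 0 0 0 0 0 40"

```text
clock: 27.87
tool_pos: [521.9, 98.6, 118.3]
tcp_rot: [-0.0, 0.615, 0.789, -0.0]
wrist_force: [-0.2, -0.3, 0.6]
opening: 0.468
finger_force: 0.0
```

```bash
python3 - <<'E'
from kn import *
knob(-6,6); go([522,97.5,70],14)
E
```

```text
1202 [282. 248.] topc world [523.3  98.5  86.1] tool [-0.4  1.4 32.1] yr [-5.3  8.5] nest(rel pivot) [-2.4 46.2]
27.8667 [521.9  98.6 118.3] nest [ -3.7 -58.5] [-0.2 -0.3  0.6] 0.46818172634622524
turn [ 0.001 -0.001  0.018] shift(after) [-0.041 -0.02   1.956] q6 -0.11
turn [ 1.0000e-03  2.0000e-03 -2.9982e+01] shift(after) [0.041 0.02  1.956] q6 -0.11
```

Centred. Descend, grip, lift 4 mm, then swing with the tool turning along.

Call:
play_rows:
  increments: "-0.03 0 0.6 0 0 0 40;0 0 0.6 0 0 0 40;0 0 0.5 0 0 0 40;0 0 0.2 0 0 0 40;0 0 0 0 0 0 32;0 0 0 0 0 0 24;0 0 0 0 0 0 18;0 0 0 0 0 0 12;0 0 0 0 0 0 10;0 0 0 0 0 0 10"
  grip_force: 50

```text
clock: 28.75
tool_pos: [523.0, 97.3, 72.1]
tcp_rot: [0.0, 0.615, 0.788, 0.001]
wrist_force: [-2.1, 1.4, 6.5]
opening: 0.174
finger_force: 48.8
```

Call:
play_rows:
  increments: "0 0 -0.1 0 0 0 10;0 0 -0.08 0 0 0 10;-0.009 -0.18 0 0 0 -0.955 10;-0.009 -0.18 0 0 0 -0.955 10;-0.009 -0.18 0 0 0 -0.955 10;0 0 0 0 0 0 10"

```text
clock: 29.25
tool_pos: [509.0, 90.8, 73.7]
tcp_rot: [-0.001, 0.488, 0.873, -0.001]
wrist_force: [6.3, -6.6, -21.0]
opening: 0.173
finger_force: 49.8
```

Call:
play_rows:
  increments: "-0.009 -0.18 0 0 0 -0.955 10;-0.009 -0.18 0 0 0 -0.955 10;-0.009 -0.18 0 0 0 -0.955 10;-0.009 -0.18 0.06 0 0 -0.955 10;-0.009 -0.18 0.08 0 0 -0.955 10;0 0 0 0 0 0 10"

```text
clock: 29.75
tool_pos: [494.0, 75.8, 71.9]
tcp_rot: [-0.0, 0.257, 0.967, 0.0]
wrist_force: [-2.2, 4.3, -1.8]
opening: 0.172
finger_force: 52.2
```

Call:
play_rows:
  increments: "-0.009 -0.18 0 0 0 -0.955 10;-0.009 -0.18 0 0 0 -0.955 10;-0.009 -0.18 0 0 0 -0.955 10;-0.009 -0.18 0 0 0 -0.955 10;0 0 0 0 0 0 10;0 0 0 0 0 0 10"

```text
clock: 30.25
tool_pos: [488.5, 59.1, 72.0]
tcp_rot: [-0.0, 0.065, 0.998, 0.0]
wrist_force: [-4.4, 1.2, -2.3]
opening: 0.171
finger_force: 52.0
```

Call:
play_rows:
  increments: "0 0 0 0 0 0 16;0 0 0 0 0 0 22;0 0 0 0 0 0 30;0 0 0 0 0 0 38;0 0 -0.4 0 0 0 40;0 0 -1 0 0 0 40;0 0 -1 0 0 0 40;0 0 -1 0 0 0 40;0 0 -1 0 0 0 40;0 0 -1 0 0 0 40"

```text
clock: 31.08
tool_pos: [488.7, 59.0, 209.3]
tcp_rot: [0.0, 0.063, 0.998, 0.0]
wrist_force: [0.3, 0.4, -0.5]
opening: 0.47
finger_force: 0.0
```

Call:
play_rows:
  increments: "-0.5 -1 0 0 0 0 40;-0.5 -1 -0.5 0 0 0 40;0 -1 -0.5 0 0 0 40;0 -1 0 0 0 0 40;0 -1 0 0 0 0 40;0 0 0 0 0 0 40;0 0 0 0 0 0 40"

```text
clock: 31.67
tool_pos: [497.9, -68.9, 232.9]
tcp_rot: [0.0, 0.064, 0.998, -0.0]
wrist_force: [0.1, 1.2, 0.2]
opening: 0.469
finger_force: 0.0
```

```bash
python3 - <<'E'
from h import *
im,d,c=cap("top"); w,dw,cw=cap("scene")
cv2.imwrite("pics/fin.png",np.hstack([cv2.resize(im[110:310,140:380],(400,333)),cv2.resize(w[120:320,170:410+60],(400,333))]))
P=cloud(c,d);X,Y,Z=np.moveaxis(P,2,0);H,S,V=cv2.split(cv2.cvtColor(im,cv2.COLOR_BGR2HSV))
m=(H>15)&(H<36)&(S>90)&(V>90)&(Z>20)&(Z<46)&(X>460)&(X<580)&(Y>85)&(Y<235)
A=np.c_[X[m],Y[m],np.ones(m.sum())]; co=np.linalg.lstsq(A,Z[m],rcond=None)[0]
print("plate",lum_rect(c,im,m,36),"tilt",np.degrees(co[:2]),np.median(Z[m]))
for q in("old_plate","liner","bush","wrench"):
    s=env.silhouettes(q,"top")[:1]
    for x in s: print(q,x["location"],np.median(P[x["pixels"]],0).round())
s,p,r=st();print(s["clock"],p,s["wrist_force"])
E
```

```text
plate (array([515. , 155.9, 119.6,  59.7, -81.6]), 856) tilt [-0.0002344  -0.19640814] 35.2253995877674
old_plate [302.6, 251.9] [ 451. -100.   33.]
liner [265.2, 130.9] [730.   4.  81.]
bush [274.2, 271.1] [392. -18.  49.]
wrench [198.9, 135.1] [751. 177.   6.]
31.9667 [498.05445696 -67.37073711 232.14860543] [ 0.42488758 -0.23461726 -0.48612138]
```

View pics/fin.png

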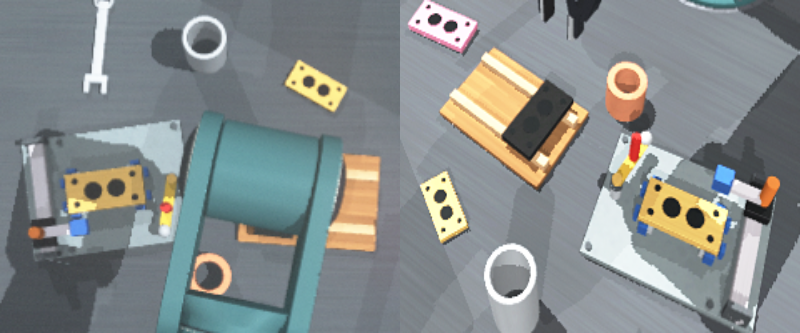

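The plate lies flat in the nest (left half, around (105,190)). The clip is clear at (168,205), the carriage is at the far end at (50,230), and the bystanders have not moved.

```bash
python3 -c "
from plant import env
print(env.finish_job())"
```

```text
the job is handed in; nothing more can be done
None
```

The job is handed in: the brass plate lies flat in the nest, was clipped and scanned with the carriage drawn to its end stop, and the clip is swung clear; the bystanders look unmoved, though the arm partly hid the black plate and bush in the last top view.

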